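# Put the loupe away in the push-latch drawer

## Robot

A 6-joint arm with a two-finger parallel gripper is mounted at the origin on a cart in front of the work surface, level with it; the furniture and walls round the work are solid. World frame = base frame: x ahead of the robot, y to its left, z up, the work surface at z = 0. Lengths are in m, angles in degrees, forces in N, time in s.
With the tool pointing down it reaches from about 0.35 to 0.925 m from the base axis. Payload 6.4 kg.
Tool frame: the origin (TCP) lies on the centre line of the jaws, within the pads' length; the fingertips stand 22 mm ahead of it and the grasp point (between the pads) lies 3 mm ahead of it (r.tips_ahead is the distance from the TCP to the fingertips, in m); y points along the fingers, z is the direction in which the jaws open and shut, and the axes are right-handed (so a half turn about y gives the same grasp; the last joint's range is limited). The gripper opens to 94 mm and grips with 3 to 60 N. Pads are 16 mm wide; open, the fingers measure 119 mm over their backs; the gripper's body (75 mm by 177 mm) begins 78 mm behind the grasp point.
Start: joints at [-76.61, 14.043, 89.255, -0, 76.702, -9.975], TCP at [0.258, -0.597, 0.227] pointing down, gripper open.
Joint ranges: [-179.41, 179.41], [-58.25, 129.5], [7.25, 145.43], [-54.29, 234.29], [11.92, 165.04], [-157.13, 157.13]. Speed limits (degrees/s): [147.25, 147.25, 180, 180, 180, 180].

## Interface

Orientations are given as [roll, pitch, yaw] about the fixed x, y, z axes, in that order (R = Rz(yaw) Ry(pitch) Rx(roll)).
In Python, from station import r gives the robot as it stands.
- The arm moves only by the shell command python3 -m pendant 'ROWS'. ROWS is text: rows parted by semicolons, each of 5 numbers parted by spaces: the shift along the tool's x, y, z in cm, then the turn about the tool's y in degrees, then the finger opening in cm, from 0 to 9.4. A call has 1 to 12 rows; each row is the pose to reach, as a shift and turn from the pose measured when the call began, along the tool's axes at that moment; what a row does not reach only later rows make up. A row lasts 1/12 s, in which the tool goes at most 41.7 mm and 7.16 degrees, less where a joint would pass 70% of its speed; a pose out of reach is approached as far as the arm can. A call with a gripper value outside its range is refused whole. The fingers move at their own pace and stop on an object; the grip force is fixed at half the most. Time passes only in rows, so rows that repeat a pose let the fingers close. It gives the time, the measured TCP pose, the force and the opening at its end, in the units of the state.
- r.get_state(): the state, without advancing time (a new reading comes with each control period).
- r.camera(name): name is "scene" or "top" or "wrist"; returns the picture (384x512x3 uint8, blue, green, red); there is no depth.
- r.calibration(name): a dict with "camera_matrix" (3x3 intrinsics, pixels), "k1" (the pictures are not rectified: a ray, as slopes to the right and down, at radius r is drawn at 1 + k1 r^2 times it, then the intrinsics apply), "eye" and "orientation" of the camera in the world; the wrist camera has in their place "tool_from_camera" (4x4, takes a point from camera to tool coordinates, whose origin is the TCP and whose axes are the tool frame's). Camera axes: x right, y down, z forward; pixel columns grow to the right and rows downward; lengths in m; the calibration is good to about 2 mm. A picture is of the moment at which its call begins: read the wrist's pose just before it. calibration takes no time and is no camera call.
- r.sign_off(): hands the job in, once; it reports no verdict.
The state is a dict: "clock": time; "joints": joint angles; "joint_vel": joint speeds; "effort": joint torques, N m; "tcp_pos": TCP position; "tool_rot": TCP orientation; "ft_force": force on the tool from outside, world axes, zero at the start; "torque": the same for the moment, N m; "opening": finger opening in m.
Only numpy, scipy, OpenCV 4.12 (cv2) and the standard library are available. Lean on these libraries where they do the work, as an engineer would, in place of code of your own. Each camera call takes 0.05 s, during which the arm holds its last target. There are 200 camera calls.

## Task

Push the front of the little wooden cabinet's drawer in until its touch latch lets go and the drawer springs out, put the black loupe into the drawer, and push the drawer in again until it latches shut with the loupe inside. Press gently: feel for the end of the latch and go no harder, because more than 14 N spoils it. Leave the other things on the bench where they lie.

Things in the scene. Friction and masses are not known exactly. Their poses are not given: they have to be found in the camera images.
- cabinet: Dark wooden cabinet, 140 mm wide (y), 120 deep (x), 66 high, fixed to the bench, turned up to 0.2 rad. Origin under the middle of its width, 66 mm behind its front edge; -x points out of the open front to the robot, z up. A drawer without handle opens along -x. Beware of the lamp over x 0.17 to 0.37 m, y -0.06 to 0.74 m, underside at z = 0.755 m: keep the arm stretched out and low.
- drawer (a joint): Drawer slide in m: 0 = latched shut, +0.054 = sprung fully out (along the cabinet's -x), negative = pressed in beyond the latched position (at most -0.0205). A spring pushes the drawer out with 2.5 to 3.5 N all along. Latched: press it in until the latch bottoms, let go, it springs out. Out: press it in past 0 until the latch bottoms, let go, it returns to 0 and stays.
- latch (a point): Push-push latch, hidden under the drawer; point in the cabinet, of no use for handling. Where it works cannot be seen and differs in every run, and between opening and shutting: it changes over 7 to 18 mm beyond drawer = 0 and bottoms 0.5 to 2 mm after that on a cushion of 5 to 8 N per mm, felt as a clear rise above the 3 to 5 N of the spring. Let go before, and it does not change over.
- push_plate (a point): Centre of the face of the round brass push plate, 32 mm across, in the middle of the drawer's front, 32 mm above the bench; moves with the drawer, axes as the cabinet's (press along +x). The front is a wooden block 122 mm wide (y), 24 mm thick, from 7 to 55 mm above the bench; latched, it stands 24 mm proud of the cabinet, the plate 1 mm more, so fingers can push it in freely.
- drawer_bay (a point): Point on the drawer's inner floor, 18 mm above the bench, moving with the drawer, axes as the cabinet's: middle of the bay that is open from above when the drawer is out. The bay is 54 mm long (x, front block to cabinet edge), 114 mm wide (y); side walls 46 mm, front block 55 mm above the bench. The inner floor runs 27 mm to the front and 61 mm to the back of this point.
- loupe: Black watchmaker's loupe, a round stepped cup 34 mm across and 26 mm high, 30 g, standing loose on the bench to the left of the cabinet. Origin at the centre of its underside.
- ring_blank: Bystander: brass ring blank, 24 mm across, 5 mm high, lying on the bench; origin under its centre.
- pin_vise: Bystander: slim light metal pin vise, 108 mm long (y), 15 mm thick; origin under its middle.
- beeswax: Bystander: brown puck of beeswax, 43 mm across and 13 mm high; origin under its centre.
- tweezers: Bystander: steel tweezers, 157 mm long (y), 9 mm high; origin under their middle.
- graver: Bystander: graver with a dark round wooden handle, 112 mm long (y), 33 mm thick; origin under its middle.
There are look-alikes about, which are no part of the job. There is more than one size of the loupe; the job needs the smallest.

How it is judged (in metres and radians):
On the way, in this order (a step that is already met when the one before it is completed fails the run):
1. the drawer has been tripped and has sprung out (value of joint drawer above 0.045 m), for 0.2 s.
2. the loupe lies in the sprung-out drawer, let go (value of joint drawer above 0.03 m and x of loupe in the frame of drawer_bay between -0.028 and 0.062 m and y of loupe in the frame of drawer_bay between -0.057 and 0.057 m and z of loupe in the frame of drawer_bay below 0.022 m and contact force between the fingers and loupe below 0.1 N and linear speed of loupe below 0.05 m/s), for 0.2 s.
At the end, for the whole second after the job is handed in: The drawer is latched shut by itself (within 3 mm of its latched position) and the loupe lies at rest on the drawer's floor, inside its walls (value of joint drawer between -0.003 and 0.003 m and x of loupe in the frame of drawer_bay between -0.028 and 0.062 m and y of loupe in the frame of drawer_bay between -0.057 and 0.057 m and z of loupe in the frame of drawer_bay between -0.005 and 0.022 m and linear speed of loupe below 0.02 m/s); the robot touches nothing.
It fails at once if the latch is pressed with more than 14 N (value of joint drawer below 0.002 m and contact force between any of the arm, the fingers and cabinet above 14 N).
It fails at once if the cabinet or its drawer is struck or pressed with more than 40 N (contact force between any of the arm, the fingers and cabinet above 40 N).
It fails at once if a bystander is moved more than 20 mm (distance of any of ring_blank, pin_vise, beeswax, tweezers, graver from where it was at the start of the episode above 0.02 m).
It also fails if it takes over 72 s, if anything falls off the work surface, if the arm or the gripper's body presses on something with over 40 N, if the wrist force passes 120 N, or if a joint passes its speed limit or range.

## Working session

There is one attempt and no reset: what is moved stays moved. The work goes in short steps, Python scripts to look and compute and a shell command to move; the robot and the scene stay as the last step left them, time stands still between calls to the robot, and variables do not carry over. Pictures are saved under pics/ and viewed, about 8 in all and at most 12, crops included, and the job is handed in when it is done.

```bash
mkdir -p pics; ls
python3 - <<'E'
from station import r
import cv2,numpy as np
for n in("scene","top"):
    cv2.imwrite(f"pics/{n}0.png",r.camera(n)); c=r.calibration(n); print(n,c)
print(r.calibration("wrist")); print(r.get_state(), r.tips_ahead)
a=cv2.imread("pics/scene0.png");b=cv2.imread("pics/top0.png")
cv2.imwrite("pics/both.png",np.vstack([a,b])[:, :])
E
```

```text
pics
scene {'camera_matrix': array([[425.35625824,   0.        , 255.41094429],
       [  0.        , 425.35625824, 190.22758462],
       [  0.        ,   0.        ,   1.        ]]), 'k1': -0.07334924267637347, 'eye': array([0.09925346, 0.50593785, 0.74489503]), 'orientation': array([-138.50942145,   -0.72280262, -118.87792635])}
top {'camera_matrix': array([[421.89913571,   0.        , 257.56074664],
       [  0.        , 421.89913571, 190.16707766],
       [  0.        ,   0.        ,   1.        ]]), 'k1': -0.1297122885537051, 'eye': array([0.55317353, 0.20798747, 1.01911124]), 'orientation': array([-174.5756704 ,    1.12987498,  -90.10006802])}
{'camera_matrix': array([[270.21641809,   0.        , 255.47789958],
       [  0.        , 270.21641809, 192.58594097],
       [  0.        ,   0.        ,   1.        ]]), 'k1': -0.019449840334846816, 'tool_from_camera': array([[ 1.89340830e-05,  9.61035761e-01,  2.76424070e-01,
        -8.02194161e-02],
       [ 1.19189827e-03, -2.76423895e-01,  9.61035072e-01,
        -1.57334397e-01],
       [ 9.99999290e-01,  3.11273051e-04, -1.15069069e-03,
        -6.12415449e-05],
       [ 0.00000000e+00,  0.00000000e+00,  0.00000000e+00,
         1.00000000e+00]])}
{'clock': 0.1, 'joints': array([-7.66094210e+01,  1.40790907e+01,  8.93140510e+01, -1.56663125e-03,
        7.67010212e+01, -9.97485124e+00]), 'joint_vel': array([-0.11478641, -0.03742254, -0.16362809,  0.02527292, -0.0519684 ,
        0.0436215 ]), 'effort': array([ 4.45901096e-04, -4.16908801e+01, -3.15528381e+01,  6.85862987e-02,
        3.09310178e-02, -5.57818862e-05]), 'tcp_pos': array([ 0.25767751, -0.59622767,  0.22650334]), 'tool_rot': array([-9.00930034e+01,  1.48095006e-02, -1.56634220e+02]), 'ft_force': array([-0.33130153, -0.96878281, -0.43823775]), 'torque': array([0.03501703, 0.00016717, 0.01164368]), 'opening': 0.09392050473448951} 0.022
```

View pics/top0.png

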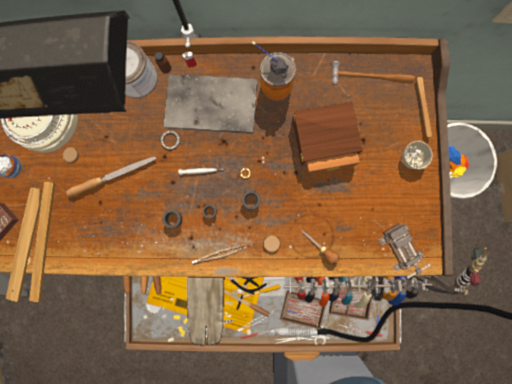

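View pics/scene0.png

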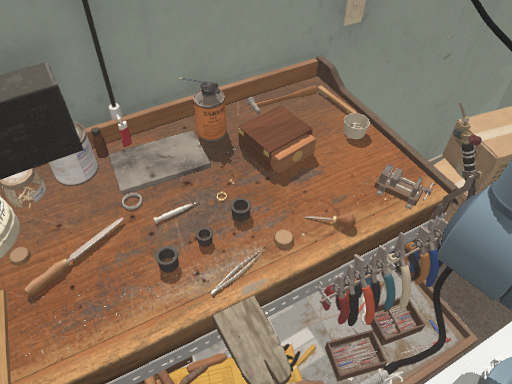

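Top view: the cabinet is at about (327,135) with its lighter front block at (333,163). The black cups are at (172,219), (209,212) and (250,200), and the smallest is the one at (209,212). Next I'll measure with rays and a zoomed crop.

```bash
cat > h.py <<'E'
import numpy as np,cv2
from scipy.spatial.transform import Rotation as R
from station import r
def Rm(o): return R.from_euler('xyz',o,degrees=True).as_matrix()
def cam(n,st=None):
    c=r.calibration(n)
    if n!="wrist": return c,np.array(c['eye']),Rm(c['orientation'])
    T=c['tool_from_camera'];Q=Rm(st['tool_rot'])
    return c,st['tcp_pos']+Q@T[:3,3],Q@T[:3,:3]
def pt(n,uv,z,st=None):
    c,e,M=cam(n,st)
    d=np.array([c['k1'],0,0,0],float)
    p=cv2.undistortPoints(np.array([[uv]],float),c['camera_matrix'],d).ravel()
    v=M@[p[0],p[1],1.]
    return e+v*(z-e[2])/v[2]
E
python3 - <<'E'
from h import *
a=cv2.imread("pics/top0.png");b=cv2.imread("pics/scene0.png")
hsv=cv2.cvtColor(a,cv2.COLOR_BGR2HSV)
for n,im,boxs in(("top",a,(150,185,120,50)),("scene",b,(140,190,120,90))):
    x,y,w,h=boxs; g=cv2.cvtColor(im,cv2.COLOR_BGR2GRAY)[y:y+h,x:x+w]
    _,m=cv2.threshold(g,62,255,cv2.THRESH_BINARY_INV)
    m=cv2.morphologyEx(m,cv2.MORPH_CLOSE,np.ones((9,9)))
    k,l,s,c=cv2.connectedComponentsWithStats(m)
    for i in range(1,k):
        if s[i,4]>60:
            uv=c[i]+[x,y]; print(n,s[i],uv,pt(n,uv,.013).round(4))
A=cv2.resize(a[90:180,280:370],None,fx=6,fy=6,interpolation=cv2.INTER_CUBIC)
B=cv2.resize(b[95:185,230:320],None,fx=6,fy=6,interpolation=cv2.INTER_CUBIC)
cv2.imwrite("pics/crop.png",cv2.resize(np.hstack([A,B]),(800,400)))
E
```

```text
top [ 93   8  14  18 150] [249.38666667 201.21333333] [0.6223 0.2473 0.013 ]
scene [ 92  10  18  22 310] [240.42258065 210.81935484] [0.6243 0.2435 0.013 ]
scene [ 56  40  16  17 203] [204.49261084 238.38916256] [0.5944 0.3437 0.013 ]
scene [ 19  59  20  24 355] [167.53521127 260.75211268] [0.5797 0.4318 0.013 ]
```

View pics/crop.png

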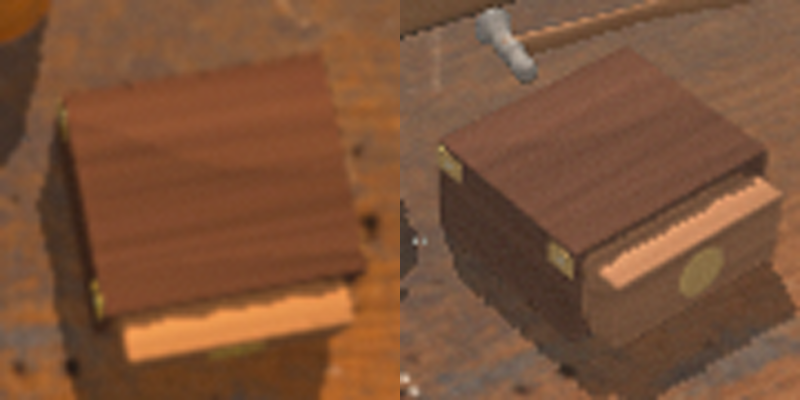

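The crop shows the cabinet-top corners, the light front block's top edge and the brass plate. In crop coordinates the plate is at about (701,272), which is scene pixel (297.7,156.2).

Run:
```python
from h import *
f=lambda u,v:(280+u/4.444-.4,90+v/4.444-.4)
P=[pt("top",f(*q),.066) for q in((65,97),(322,55),(362,270),(100,325))]
print("top corners BL BR FR FL",np.round(P,4)); 
print([np.linalg.norm(P[i]-P[(i+1)%4]).round(4) for i in range(4)])
B=[pt("top",f(*q),.055) for q in((128,362),(355,322))]
print("block front",np.round(B,4),np.linalg.norm(B[0]-B[1]))
g=lambda u,v:(230+(u-400)/4.444-.4,95+v/4.444-.4)
S=[pt("scene",g(*q),.066) for q in((442,147),(627,50),(766,153),(581,252))]
print("scene corners BL BR FR FL",np.round(S,4))
S=[pt("scene",g(*q),.055) for q in((614,287),(782,193))];print("scene block front",np.round(S,4))
print("plate",pt("scene",g(701,272),.032))
for (a,b) in((P[3],P[2]),(P[0],P[1]),(B[0],B[1]),(S[0],S[1])):
    d=a-b; print("yaw",np.degrees(np.arctan2(-d[0],d[1])))
for (a,b) in((P[0],P[3]),(P[1],P[2])):
    d=a-b; print("yawx",np.degrees(np.arctan2(d[1],d[0])))
print("loupe",pt("top",(209,212),.026),pt("top",(209.5,212),.013))
for n,uv in(("ring",(245,173)),("beeswax",(271,243)),("twz",(220,253)),("graver",(330,256)),("pinvise",(200,171)),("loupeM",(250,200))): print(n,pt("top",uv,.005).round(3))
```

```text
top corners BL BR FR FL [[ 0.8269  0.1412  0.066 ]
 [ 0.8498  0.0056  0.066 ]
 [ 0.7348 -0.0116  0.066 ]
 [ 0.7063  0.1248  0.066 ]]
[np.float64(0.1376), np.float64(0.1162), np.float64(0.1394), np.float64(0.1217)]
block front [[ 0.6886  0.1095  0.055 ]
 [ 0.7094 -0.0096  0.055 ]] 0.12097811413525122
scene corners BL BR FR FL [[ 0.8192  0.1449  0.066 ]
 [ 0.8461  0.0093  0.066 ]
 [ 0.7309 -0.0108  0.066 ]
 [ 0.7102  0.1197  0.066 ]]
scene block front [[ 0.689   0.1116  0.055 ]
 [ 0.7089 -0.008   0.055 ]]
plate [0.69637849 0.05058884 0.032     ]
yaw 11.8231385367649
yaw 9.570450500429443
yaw 9.895264142465646
yaw 9.443899553317689
yawx 7.7686979988061085
yawx 8.525027016579115
loupe [0.59610646 0.34230154 0.026     ] [0.5966672  0.34285543 0.013     ]
ring [0.691 0.258 0.005]
beeswax [0.523 0.196 0.005]
twz [0.499 0.318 0.005]
graver [0.491 0.055 0.005]
pinvise [0.697 0.368 0.005]
loupeM [0.626 0.246 0.005]
```

```bash
cat > to.py <<'E'
# usage: to.py x y z [yaw]: shift in tool axes (cm) and turn to reach it
import sys; from h import *
a=list(map(float,sys.argv[1:])); s=r.get_state(); Q=Rm(s['tool_rot'])
d=Q.T@(np.array(a[:3])-s['tcp_pos'])*100
t=0
if len(a)>3:
    D=R.from_matrix(Q.T@Rm([-90,0,a[3]])).as_rotvec(degrees=True); t=D[1]
print("shift cm",d.round(2),"turn",round(t,1),"| at",s['tcp_pos'].round(4),s['tool_rot'].round(1),"t",round(s['clock'],2),"F",s['ft_force'].round(2))
E
python3 to.py .5 -.4 .2 -170.7; python3 to.py .648 .042 .15 -170.7
```

```text
shift cm [-30.03   2.67  -8.4 ] turn 14.1 | at [ 0.2577 -0.5962  0.2265] [ -90.1    0.  -156.6] t 0.1 F [-0.33 -0.97 -0.44]
shift cm [-61.14   7.74 -43.1 ] turn 14.1 | at [ 0.2577 -0.5962  0.2265] [ -90.1    0.  -156.6] t 0.1 F [-0.33 -0.97 -0.44]
```

```bash
python3 -m pendant '-15 1.3 -4.2 7 0; -30 2.7 -8.4 14.1 0; -30 2.7 -8.4 14.1 0; -30 2.7 -8.4 14.1 0; -30 2.7 -8.4 14.1 0; -30 2.7 -8.4 14.1 0; -30 2.7 -8.4 14.1 0; -30 2.7 -8.4 14.1 0; -30 2.7 -8.4 14.1 0'; python3 to.py .648 .042 .12 -170.7
```

```text
clock: 0.85
tcp_pos: [0.5023, -0.3963, 0.1985]
tool_rot: [-90.2, -0.0, -170.4]
ft_force: [-0.1, 0.2, -0.4]
opening: 0.0371
shift cm [-21.66   8.   -40.77] turn 0.3 | at [ 0.5023 -0.3963  0.1985] [ -90.2   -0.  -170.4] t 0.85 F [-0.14  0.2  -0.45]
```

```bash
python3 -m pendant '-21.7 8 -40.8 .3 0; -21.7 8 -40.8 .3 0; -21.7 8 -40.8 .3 0; -21.7 8 -40.8 .3 0; -21.7 8 -40.8 .3 0; -21.7 8 -40.8 .3 0; -21.7 8 -40.8 .3 0; -21.7 8 -40.8 .3 0; -21.7 8 -40.8 .3 0; -21.7 8 -40.8 .3 0; -21.7 8 -40.8 .3 0; -21.7 8 -40.8 .3 0'
python3 - <<'E'
from h import *
s=r.get_state(); cv2.imwrite("pics/w1.png",r.camera("wrist")); np.save("s1.npy",s,allow_pickle=True)
E
python3 to.py .648 .042 .042 -170.7
```

```text
clock: 1.85
tcp_pos: [0.6482, 0.0458, 0.1186]
tool_rot: [-90.3, -0.1, -170.6]
ft_force: [0.1, -1.1, 0.8]
opening: 0.0005
shift cm [0.08 7.64 0.46] turn 0.2 | at [0.6482 0.0463 0.1185] [-9.030e+01 -1.000e-01 -1.705e+02] t 1.9 F [-0.61  1.92 -0.54]
```

View pics/w1.png

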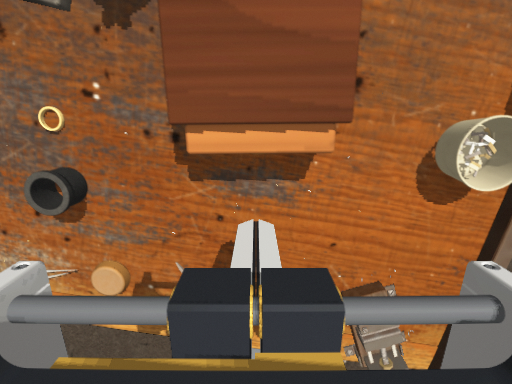

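The wrist view shows the front block square to the tool, with its front top edge running from (188,153) to (334,151). The closed fingers are in front of it. I'll refine the plate position from this.

```bash
python3 - <<'E'
from h import *
s=np.load("s1.npy",allow_pickle=True).item()
a,b=pt("wrist",(188,153.5),.055,s),pt("wrist",(334.5,151.5),.055,s); d=a-b
a2,b2=pt("wrist",(166,123.5),.066,s),pt("wrist",(354,122),.066,s);e=a2-b2
print(a,b,np.linalg.norm(d),np.degrees(np.arctan2(-d[0],d[1])),(a+b)/2)
print(a2,b2,np.linalg.norm(e),np.degrees(np.arctan2(-e[0],e[1])))
E
python3 -m pendant '0 2 .3 0 0;0 5 .3 0 0;0 7.6 .3 0 0;0 7.6 .3 0 0;0 7.6 .3 0 0;0 7.6 .3 0 0;0 7.6 .3 0 0;0 7.6 .3 0 0;0 7.6 .3 0 0'; python3 to.py .68 .048 .042
```

```text
[0.68807771 0.10905285 0.055     ] [ 0.70944045 -0.00872228  0.055     ] 0.11969689758820533 10.280869226564379 [0.69875908 0.05016528 0.055     ]
[0.7099758  0.12521962 0.066     ] [ 0.73438191 -0.01451829  0.066     ] 0.14185324119489637 9.907137651133262
clock: 2.65
tcp_pos: [0.6495, 0.0434, 0.0442]
tool_rot: [-90.3, 0.0, -170.5]
ft_force: [0.4, -1.5, -0.8]
opening: 0.0003
shift cm [-3.08  0.22  0.05] turn 0 | at [0.6495 0.0434 0.0442] [ -90.3    0.  -170.5] t 2.65 F [ 0.39 -1.48 -0.77]
```

```bash
cat > g.py <<'E'
# guard: g.py thr -> prints axial pos (mm) and push force; exit 1 if above thr
import sys; from h import *
s=r.get_state(); u=np.array([np.cos(np.radians(9.8)),np.sin(np.radians(9.8)),0])
F=-s['ft_force']@u; x=(s['tcp_pos']-[.697,.050,0])@u*1000
print("ax %.2f mm  F %.2f  z %.4f t %.2f"%(x,F,s['tcp_pos'][2],s['clock'])); sys.exit(F>float(sys.argv[1]))
E
P="python3 -m pendant"
g(){ python3 g.py $1; }
g 9; $P '-1 .2 0 0 0;-2 .2 0 0 0;-2.5 .2 0 0 0;-2.5 .2 0 0 0' >/dev/null; g 2.2 && $P '-.3 0 0 0 0;-.3 0 0 0 0' >/dev/null; g 2.2 && $P '-.3 0 0 0 0;-.3 0 0 0 0' >/dev/null; g 2.2 && $P '-.3 0 0 0 0;-.3 0 0 0 0' >/dev/null; g 2.2 && $P '-.3 0 0 0 0;-.3 0 0 0 0' >/dev/null; g 2.2 && $P '-.2 0 0 0 0;-.2 0 0 0 0'>/dev/null; g 2.2
```

```text
ax -47.90 mm  F -0.14  z 0.0442 t 2.65
ax -21.67 mm  F -0.41  z 0.0431 t 2.98
ax -21.67 mm  F -0.41  z 0.0431 t 2.98
ax -21.67 mm  F -0.41  z 0.0431 t 2.98
ax -21.67 mm  F -0.41  z 0.0431 t 2.98
ax -21.67 mm  F -0.41  z 0.0431 t 2.98
ax -21.67 mm  F -0.41  z 0.0431 t 2.98False
False
False
False
False
False
False
```

```bash
sed -i 's/sys.exit(F/sys.exit(int(F/; s/argv\[1\]))$/argv[1])))/' g.py
P="python3 -m pendant"
g(){ python3 g.py $1; }
g 2.5 && $P '-.3 0 0 0 0;-.4 0 0 0 0' >/dev/null; g 2.5 && $P '-.3 0 0 0 0;-.3 0 0 0 0' >/dev/null; g 2.5 && $P '-.2 0 0 0 0;-.2 0 0 0 0' >/dev/null; g 2.5 && $P '-.2 0 0 0 0;-.2 0 0 0 0' >/dev/null; g 2.5 && $P '-.2 0 0 0 0;-.2 0 0 0 0'>/dev/null; g 2.5 && $P '-.2 0 0 0 0;-.2 0 0 0 0'>/dev/null; g 2.5
```

```text
ax -21.67 mm  F -0.41  z 0.0431 t 2.98
ax -17.47 mm  F -0.67  z 0.0433 t 3.15
ax -14.13 mm  F 0.16  z 0.0435 t 3.32
ax -11.93 mm  F -0.10  z 0.0436 t 3.48
ax -9.77 mm  F 0.01  z 0.0436 t 3.65
ax -8.37 mm  F 4.67  z 0.0435 t 3.82
ax -8.37 mm  F 4.67  z 0.0435 t 3.82
```

```bash
P="python3 -m pendant"
g(){ python3 g.py $1; }
m(){ $P "$1" >/dev/null; }
g 6 && $P '-.1 0 0 0 0;-.1 0 0 0 0' >/dev/null; g 6 && $P '-.1 0 0 0 0;-.2 0 0 0 0;-.2 0 0 0 0' >/dev/null; g 6 && $P '-.1 0 0 0 0;-.2 0 0 0 0;-.2 0 0 0 0' >/dev/null; g 6 && $P '-.1 0 0 0 0;-.1 0 0 0 0' >/dev/null; g 6 && $P '-.05 0 0 0 0;-.05 0 0 0 0'>/dev/null; g 6 && $P '-.05 0 0 0 0;-.05 0 0 0 0'>/dev/null; g 6 && $P '-.05 0 0 0 0;-.05 0 0 0 0'>/dev/null; g 6 && $P '-.05 0 0 0 0;-.05 0 0 0 0'>/dev/null; g 6 && $P '-.05 0 0 0 0;-.05 0 0 0 0'>/dev/null; g 6 && $P '-.05 0 0 0 0;-.05 0 0 0 0'>/dev/null; g 6
```

```text
ax -8.37 mm  F 4.67  z 0.0435 t 3.82
ax -7.74 mm  F 4.05  z 0.0434 t 3.98
ax -5.67 mm  F 3.99  z 0.0434 t 4.23
ax -3.51 mm  F 4.27  z 0.0433 t 4.48
ax -2.32 mm  F 4.75  z 0.0433 t 4.65
ax -1.72 mm  F 3.76  z 0.0433 t 4.82
ax -1.10 mm  F 3.49  z 0.0433 t 4.98
ax -0.62 mm  F 3.88  z 0.0433 t 5.15
ax -0.10 mm  F 4.45  z 0.0433 t 5.32
ax 0.38 mm  F 5.10  z 0.0433 t 5.48
ax 0.92 mm  F 4.39  z 0.0434 t 5.65
```

```bash
P="python3 -m pendant"
g(){ python3 g.py 6.3; }
g && $P '-.05 0 0 0 0;-.05 0 0 0 0'>/dev/null; g && $P '-.05 0 0 0 0;-.05 0 0 0 0'>/dev/null; g && $P '-.05 0 0 0 0;-.05 0 0 0 0'>/dev/null; g && $P '-.05 0 0 0 0;-.05 0 0 0 0'>/dev/null; g && $P '-.05 0 0 0 0;-.05 0 0 0 0'>/dev/null; g && $P '-.05 0 0 0 0;-.05 0 0 0 0'>/dev/null; g && $P '-.05 0 0 0 0;-.05 0 0 0 0'>/dev/null; g && $P '-.05 0 0 0 0;-.05 0 0 0 0'>/dev/null; g && $P '-.05 0 0 0 0;-.05 0 0 0 0'>/dev/null; g && $P '-.05 0 0 0 0;-.05 0 0 0 0'>/dev/null; g
```

```text
ax 0.92 mm  F 4.39  z 0.0434 t 5.65
ax 1.46 mm  F 3.94  z 0.0433 t 5.82
ax 1.98 mm  F 4.56  z 0.0433 t 5.98
ax 2.56 mm  F 4.70  z 0.0433 t 6.15
ax 3.11 mm  F 4.18  z 0.0433 t 6.32
ax 3.68 mm  F 4.30  z 0.0433 t 6.48
ax 4.20 mm  F 4.77  z 0.0433 t 6.65
ax 4.79 mm  F 4.50  z 0.0433 t 6.82
ax 5.18 mm  F 5.92  z 0.0433 t 6.98
ax 5.33 mm  F 6.45  z 0.0433 t 7.15
ax 5.33 mm  F 6.45  z 0.0433 t 7.15
```

```bash
P="python3 -m pendant"
g(){ python3 g.py $1; }
$P '0 0 0 0 0;0 0 0 0 0'>/dev/null; g 7 && $P '-.05 0 0 0 0;-.05 0 0 0 0'>/dev/null; g 7 && $P '-.04 0 0 0 0;-.04 0 0 0 0'>/dev/null; g 7
```

```text
ax 5.22 mm  F 5.49  z 0.0434 t 7.32
ax 5.35 mm  F 6.03  z 0.0433 t 7.48
ax 5.36 mm  F 6.58  z 0.0433 t 7.65
```

```bash
P="python3 -m pendant"
g(){ python3 g.py $1; }
$P '-.08 0 0 0 0;-.08 0 0 0 0'>/dev/null; g 7.3 && $P '-.1 0 0 0 0;-.1 0 0 0 0'>/dev/null; g 7
```

```text
ax 5.56 mm  F 7.62  z 0.0434 t 7.82
ax 5.56 mm  F 7.62  z 0.0434 t 7.82
```

Clear rise: the latch has bottomed about 14.5 mm in, at 7.6 N. Backing off lets the drawer spring out.

```bash
python3 -m pendant '2 0 0 0 0;5 0 0 0 0;9 0 0 0 0;9 0 0 0 0;9 0 0 0 0;9 -2 0 0 0;9 -6 0 0 0;9 -10 0 0 0;9 -14 0 0 0;9 -14 0 0 0;9 -14 0 0 0;9 -14 0 0 0'
python3 - <<'E'
from h import *
s=r.get_state(); w=r.camera("wrist"); t=r.camera("top"); np.save("s2.npy",s,allow_pickle=True)
cv2.imwrite("pics/w2.png",np.hstack([cv2.resize(w,(420,315)),cv2.resize(t[130:230,180:380],(380,190)) .copy() if 0 else cv2.copyMakeBorder(cv2.resize(t[130:230,240:380],(380,271)),0,44,0,0,0)]))
cv2.imwrite("pics/w2full.png",w);cv2.imwrite("pics/t2full.png",t)
E
```

```text
clock: 8.82
tcp_pos: [0.6157, 0.0368, 0.1843]
tool_rot: [-90.2, -0.2, -170.4]
ft_force: [-1.6, 0.3, -1.2]
opening: 0.0008
```

View pics/w2.png

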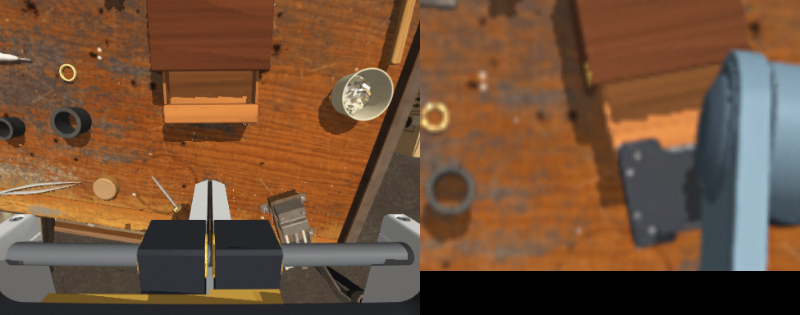

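The drawer has sprung out and the bay is open (front block at about (210,113) in the left panel). Next I'll go over to the smallest loupe and check it from near.

```bash
python3 to.py .545 .333 .14 -170.5
```

```text
shift cm [  1.86   4.38 -30.33] turn 0.1 | at [0.6141 0.0369 0.182 ] [ -90.3   -0.4 -170.4] t 8.92 F [ 0.2   0.55 -0.13]
```

```bash
python3 -m pendant '1.9 0 -30.3 0 5.5;1.9 0 -30.3 0 5.5;1.9 0 -30.3 0 5.5;1.9 0 -30.3 0 5.5;1.9 0 -30.3 0 5.5;1.9 0 -30.3 0 5.5;1.9 2 -30.3 0 5.5;1.9 4.4 -30.3 0 5.5;1.9 4.4 -30.3 0 5.5;1.9 4.4 -30.3 0 5.5;1.9 4.4 -30.3 0 5.5;1.9 4.4 -30.3 0 5.5'
python3 - <<'E'
from h import *
s=r.get_state(); w=r.camera("wrist"); np.save("s3.npy",s,allow_pickle=True); cv2.imwrite("pics/w3.png",w);cv2.imwrite("pics/t3.png",r.camera("top"))
E
```

```text
clock: 9.92
tcp_pos: [0.5459, 0.3318, 0.1409]
tool_rot: [-90.3, -0.3, -170.5]
ft_force: [-0.9, -1.3, 0.7]
opening: 0.0551
```

View pics/w3.png

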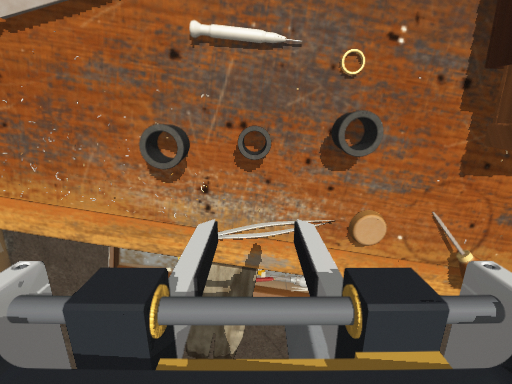

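The three cups are at (164,146), (254,142) and (357,134). The middle one is the smallest and its rim spans about u 238–271.

```bash
python3 - <<'E'
from h import *
s=np.load("s3.npy",allow_pickle=True).item()
w=cv2.imread("pics/w3.png"); g=cv2.cvtColor(w,cv2.COLOR_BGR2GRAY)[115:170,225:285]
m=cv2.inRange(g,0,75); k,l,st,c=cv2.connectedComponentsWithStats(m); i=1+np.argmax(st[1:,4]); print(st[i],c[i]+[225,115])
for z in(.026,.013): print(z,pt("wrist",(254.3,141.5),z,s).round(4))
print("dia@top",np.linalg.norm(pt("wrist",(238,141),.026,s)-pt("wrist",(271,141),.026,s)))
print("other", *[np.linalg.norm(pt("wrist",(a,140),.026,s)-pt("wrist",(b,140),.026,s)).round(4) for a,b in((139,190),(331,384))])
w=cv2.imread("pics/t3.png"); cv2.imwrite("pics/t3c.png",cv2.resize(w[90:190,270:380],None,fx=5,fy=5,interpolation=cv2.INTER_CUBIC))
E
python3 to.py .596 .343 .1
```

```text
[ 17  15  25  26 445] [254.41348315 141.86067416]
0.026 [0.5989 0.3428 0.026 ]
0.013 [0.5977 0.3427 0.013 ]
dia@top 0.032782975446367046
other 0.0512 0.0528
shift cm [-5.14  4.1  -0.25] turn 0 | at [0.546  0.3318 0.1412] [ -90.3   -0.3 -170.5] t 10.02 F [ 0.04 -0.34  0.36]
```

View pics/t3c.png

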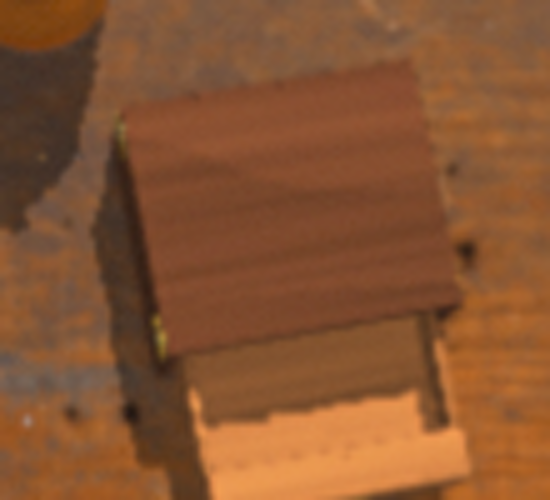

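The bay is open and empty. The loupe is 33 mm across, at about (0.597, 0.343). Descending to grasp it.

```bash
python3 -m pendant '-2.6 2 -.1 0 5.5;-5.2 4 -.2 0 5.5;-5.2 4 -.2 0 5.5;-5.2 6 -.2 0 5.5;-5.2 8 -.2 0 5.5;-5.2 8 -.2 0 5.5;-5.2 8 -.2 0 5.5' ; python3 to.py .5975 .3428 .028
```

```text
clock: 10.6
tcp_pos: [0.5961, 0.3421, 0.061]
tool_rot: [-90.3, -0.4, -170.6]
ft_force: [0.8, 1.1, 1.5]
opening: 0.055
shift cm [-0.17  3.3  -0.03] turn 0 | at [0.5961 0.3421 0.061 ] [ -90.3   -0.4 -170.6] t 10.6 F [0.82 1.11 1.53]
```

```bash
python3 -m pendant '-.1 1.6 0 0 5.5;-.1 3.2 0 0 5.5;-.1 3.2 0 0 5.5;-.1 3.2 0 0 5.5;-.1 3.2 0 0 3;-.1 3.2 0 0 2.5;-.1 3.2 0 0 2.5;-.1 3.2 0 0 2.5;-.1 3.2 0 0 2.5;-.1 3.2 0 0 2.5;-.1 3.2 0 0 2.5'; python3 -m pendant '0 -2 0 0 2.5;0 -5 0 0 2.5;0 -8 0 0 2.5;0 -10 0 0 2.5;0 -10 0 0 2.5';python3 to.py .692 .0495 .13 -170.2;python3 - <<'E'
from h import *
s=r.get_state(); w=r.camera("wrist"); np.save("s4.npy",s,allow_pickle=True); cv2.imwrite("pics/w4.png",w)
E
```

```text
clock: 11.52
tcp_pos: [0.5973, 0.3425, 0.0297]
tool_rot: [-90.3, -0.3, -170.6]
ft_force: [0.4, -1.1, 3.0]
opening: 0.0314
clock: 11.93
tcp_pos: [0.6009, 0.3432, 0.1357]
tool_rot: [-90.4, 0.2, -170.6]
ft_force: [0.2, -0.1, 0.1]
opening: 0.0316
shift cm [-4.17  0.35 30.47] turn -0.4 | at [0.6009 0.3432 0.1357] [ -90.4    0.2 -170.6] t 11.93 F [ 0.23 -0.06  0.1 ]
```

View pics/w4.png

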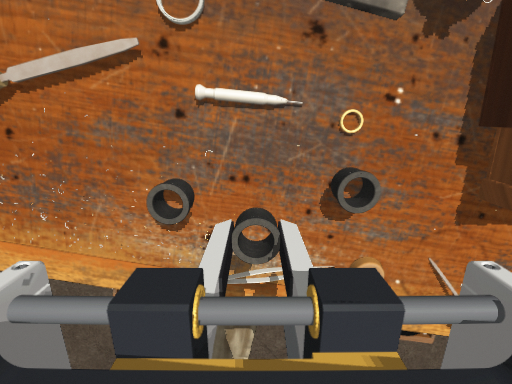

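The loupe is held upright between the fingers at (255,240). Carrying it over the bay.

```bash
python3 -m pendant '-4.3 .4 30.4 -.4 2.5;-4.3 .4 30.4 -.4 2.5;-4.3 .4 30.4 -.4 2.5;-4.3 .4 30.4 -.4 2.5;-4.3 .4 30.4 -.4 2.5;-4.3 .4 30.4 -.4 2.5;-4.3 .4 30.4 -.4 2.5;-4.3 .4 30.4 -.4 2.5;-4.3 .4 30.4 -.4 2.5;-4.3 .4 30.4 -.4 2.5;-4.3 .4 30.4 -.4 2.5'; python3 to.py .694 .050 .08 -170.2;python3 - <<'E'
from h import *
s=r.get_state(); w=r.camera("wrist"); np.save("s5.npy",s,allow_pickle=True); cv2.imwrite("pics/w5.png",w)
E
```

```text
clock: 12.9
tcp_pos: [0.6905, 0.0513, 0.1249]
tool_rot: [-90.5, -0.1, -170.1]
ft_force: [-0.0, 1.4, 0.5]
opening: 0.0315
shift cm [-0.33  4.48  0.22] turn 0.1 | at [0.6905 0.0513 0.1249] [-9.050e+01 -1.000e-01 -1.701e+02] t 12.9 F [-0.01  1.42  0.47]
```

View pics/w5.png

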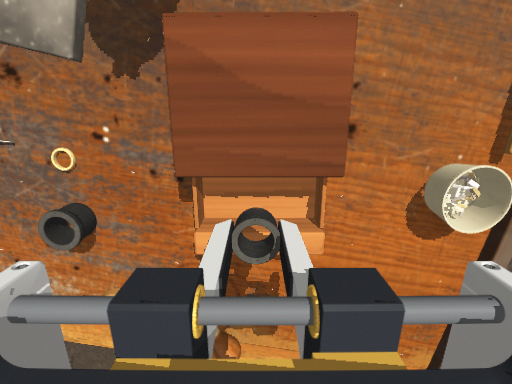

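Run:
```python
from h import *
s=np.load("s5.npy",allow_pickle=True).item()
Q=Rm(s['tool_rot'])
for uv,z in(((175,177.5),.066),((345,177.5),.066),((193.5,250),.055),((324.5,250),.055),((195,233),.055),((324,233),.055)): 
    p=pt("wrist",uv,z,s); print(uv,p.round(4),"tool cm",(Q.T@(p-s['tcp_pos'])*100).round(2))
```

```text
(175, 177.5) [0.7091 0.1225 0.066 ] tool cm [-3.07  5.93 -6.64]
(345, 177.5) [ 0.7334 -0.0149  0.066 ] tool cm [-3.1   5.82  7.31]
(193.5, 250) [0.6395 0.1021 0.055 ] tool cm [ 4.13  7.04 -5.83]
(324.5, 250) [ 0.6611 -0.0183  0.055 ] tool cm [4.08 6.95 6.41]
(195, 233) [0.657  0.1026 0.055 ] tool cm [ 2.4   7.04 -5.57]
(324, 233) [ 0.6778 -0.0137  0.055 ] tool cm [2.35 6.94 6.24]
```

```bash
python3 -m pendant '-.35 0 .28 0 2.5;-.35 2 .28 0 2.5;-.35 4 .28 0 2.5;-.35 5.5 .28 0 2.5;-.35 6.8 .28 0 2.5;-.35 7.5 .28 0 2.5;-.35 7.5 .28 0 2.5;-.35 7.5 .28 0 2.5'; python3 to.py .694 .050 .0477
```

```text
clock: 13.62
tcp_pos: [0.6947, 0.0503, 0.0505]
tool_rot: [-90.4, -0.1, -170.0]
ft_force: [-0.2, 0.7, -1.0]
opening: 0.0313
shift cm [0.07 0.28 0.02] turn 0 | at [0.6947 0.0503 0.0505] [-9.04e+01 -1.00e-01 -1.70e+02] t 13.62 F [-0.2   0.74 -0.95]
```

```bash
python3 -m pendant '0 .15 0 0 2.5;0 .25 0 0 2.5;0 .25 0 0 2.5;0 .25 0 0 4;0 .25 0 0 5;0 .25 0 0 5;0 .25 0 0 5;0 .25 0 0 5;0 .25 0 0 5'; python3 -m pendant '0 -2 0 0 5;0 -4 0 0 5;0 -7 0 0 5;0 -10 0 0 5;2 -10 0 0 0;6 -10 0 0 0;9 -10 0 0 0;9 -10 0 0 0;9 -10 0 0 0;9 -10 0 0 0;9 -10 0 0 0'
python3 - <<'E'
from h import *
s=r.get_state(); w=r.camera("wrist"); np.save("s6.npy",s,allow_pickle=True); cv2.imwrite("pics/w6.png",w)
E
python3 to.py .614 .036 .044 -170.2
```

```text
clock: 14.37
tcp_pos: [0.6947, 0.0503, 0.048]
tool_rot: [-90.4, -0.1, -170.0]
ft_force: [0.1, -0.3, -0.7]
opening: 0.0496
clock: 15.28
tcp_pos: [0.6078, 0.034, 0.1489]
tool_rot: [-90.4, 0.0, -170.0]
ft_force: [-0.2, -0.8, 0.2]
opening: 0.0067
shift cm [-0.65 10.48 -0.02] turn 0.2 | at [0.6077 0.034  0.1487] [ -90.4    0.  -170. ] t 15.33 F [0.44 0.62 0.57]
```

View pics/w6.png

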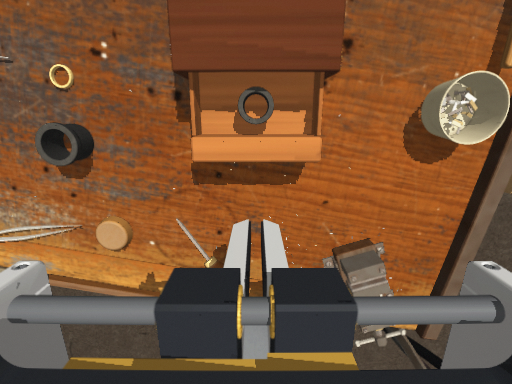

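The loupe stands in the middle of the bay at (256,106), the drawer is still out, and the bystanders haven't moved. Lowering the closed fingers in front of the plate, then pushing.

```bash
python3 -m pendant '0 3 0 0 0;0 6 0 0 0;0 9 0 0 0;0 10.5 0 0 0;0 10.5 0 0 0;0 10.5 0 0 0'; python3 g.py 3 && python3 -m pendant '-.7 0 0 0 0;-1.4 0 0 0 0;-1.9 0 0 0 0;-2 0 0 0 0;-2 0 0 0 0'>/dev/null; python3 g.py 3 && python3 -m pendant '-.2 0 0 0 0;-.3 0 0 0 0' >/dev/null;python3 g.py 3 && python3 -m pendant '-.2 0 0 0 0;-.3 0 0 0 0'>/dev/null;python3 g.py 3 && python3 -m pendant '-.2 0 0 0 0;-.3 0 0 0 0'>/dev/null;python3 g.py 3
```

```text
clock: 15.83
tcp_pos: [0.608, 0.0348, 0.0432]
tool_rot: [-90.4, -0.0, -170.0]
ft_force: [0.7, 0.3, 0.2]
opening: 0.0005
ax -90.32 mm  F -0.76  z 0.0432 t 15.83
ax -69.19 mm  F -0.40  z 0.0441 t 16.25
ax -65.87 mm  F 1.01  z 0.0444 t 16.42
ax -63.18 mm  F 3.40  z 0.0445 t 16.58
ax -63.18 mm  F 3.40  z 0.0445 t 16.58
```

```bash
python3 -m pendant '-.2 0 0 0 0;-.4 0 0 0 0;-.7 0 0 0 0;-1 0 0 0 0;-1.3 0 0 0 0;-1.6 0 0 0 0;-1.9 0 0 0 0;-2.2 0 0 0 0;-2.4 0 0 0 0;-2.5 0 0 0 0;-2.5 0 0 0 0' >/dev/null; python3 g.py 8 && python3 -m pendant '-.2 0 0 0 0;-.4 0 0 0 0;-.7 0 0 0 0;-1 0 0 0 0;-1.3 0 0 0 0;-1.6 0 0 0 0;-1.9 0 0 0 0;-2.2 0 0 0 0;-2.4 0 0 0 0;-2.5 0 0 0 0;-2.5 0 0 0 0' >/dev/null; python3 g.py 8
```

```text
ax -37.77 mm  F 2.64  z 0.0443 t 17.50
ax -12.46 mm  F 3.09  z 0.0443 t 18.42
```

```bash
P="python3 -m pendant"
g(){ python3 g.py 6.3; }
g && $P '-.1 0 0 0 0;-.2 0 0 0 0;-.3 0 0 0 0'>/dev/null; g && $P '-.1 0 0 0 0;-.2 0 0 0 0;-.3 0 0 0 0'>/dev/null; g && $P '-.1 0 0 0 0;-.2 0 0 0 0;-.25 0 0 0 0'>/dev/null; g && $P '-.1 0 0 0 0;-.1 0 0 0 0'>/dev/null; g && $P '-.05 0 0 0 0;-.05 0 0 0 0'>/dev/null; g && $P '-.05 0 0 0 0;-.05 0 0 0 0'>/dev/null; g && $P '-.05 0 0 0 0;-.05 0 0 0 0'>/dev/null; g && $P '-.05 0 0 0 0;-.05 0 0 0 0'>/dev/null; g && $P '-.05 0 0 0 0;-.05 0 0 0 0'>/dev/null; g && $P '-.05 0 0 0 0;-.05 0 0 0 0'>/dev/null; g && $P '-.05 0 0 0 0;-.05 0 0 0 0'>/dev/null; g && $P '-.05 0 0 0 0;-.05 0 0 0 0'>/dev/null; g
```

```text
ax -12.46 mm  F 3.09  z 0.0443 t 18.42
ax -9.48 mm  F 4.99  z 0.0443 t 18.67
ax -6.41 mm  F 4.07  z 0.0443 t 18.92
ax -3.74 mm  F 3.83  z 0.0443 t 19.17
ax -2.51 mm  F 3.42  z 0.0443 t 19.33
ax -1.87 mm  F 3.55  z 0.0443 t 19.50
ax -1.28 mm  F 4.08  z 0.0443 t 19.67
ax -0.74 mm  F 3.89  z 0.0442 t 19.83
ax -0.15 mm  F 2.39  z 0.0442 t 20.00
ax 0.42 mm  F 3.54  z 0.0442 t 20.17
ax 1.01 mm  F 3.99  z 0.0443 t 20.33
ax 1.59 mm  F 3.97  z 0.0443 t 20.50
ax 2.12 mm  F 4.33  z 0.0443 t 20.67
```

```bash
P="python3 -m pendant"
g(){ python3 g.py 6.3; }
g && $P '-.05 0 0 0 0;-.05 0 0 0 0'>/dev/null; g && $P '-.05 0 0 0 0;-.05 0 0 0 0'>/dev/null; g && $P '-.05 0 0 0 0;-.05 0 0 0 0'>/dev/null; g && $P '-.05 0 0 0 0;-.05 0 0 0 0'>/dev/null; g && $P '-.05 0 0 0 0;-.05 0 0 0 0'>/dev/null; g && $P '-.05 0 0 0 0;-.05 0 0 0 0'>/dev/null; g && $P '-.05 0 0 0 0;-.05 0 0 0 0'>/dev/null; g && $P '-.05 0 0 0 0;-.05 0 0 0 0'>/dev/null; g && $P '-.05 0 0 0 0;-.05 0 0 0 0'>/dev/null; g && $P '-.05 0 0 0 0;-.05 0 0 0 0'>/dev/null; g && $P '-.05 0 0 0 0;-.05 0 0 0 0'>/dev/null; g && $P '-.05 0 0 0 0;-.05 0 0 0 0'>/dev/null; g
```

```text
ax 2.12 mm  F 4.33  z 0.0443 t 20.67
ax 2.64 mm  F 4.66  z 0.0443 t 20.83
ax 3.18 mm  F 4.43  z 0.0443 t 21.00
ax 3.76 mm  F 4.75  z 0.0443 t 21.17
ax 4.34 mm  F 3.42  z 0.0443 t 21.33
ax 4.86 mm  F 4.29  z 0.0442 t 21.50
ax 5.15 mm  F 6.47  z 0.0443 t 21.67
ax 5.15 mm  F 6.47  z 0.0443 t 21.67
ax 5.15 mm  F 6.47  z 0.0443 t 21.67
ax 5.15 mm  F 6.47  z 0.0443 t 21.67
ax 5.15 mm  F 6.47  z 0.0443 t 21.67
ax 5.15 mm  F 6.47  z 0.0443 t 21.67
ax 5.15 mm  F 6.47  z 0.0443 t 21.67
```

```bash
P="python3 -m pendant"
g(){ python3 g.py 7.2; }
$P '-.05 0 0 0 0;-.05 0 0 0 0'>/dev/null; g && $P '-.06 0 0 0 0;-.06 0 0 0 0'>/dev/null; g && $P '-.07 0 0 0 0;-.07 0 0 0 0'>/dev/null; g && $P '-.08 0 0 0 0;-.08 0 0 0 0'>/dev/null; g
```

```text
ax 5.22 mm  F 6.01  z 0.0443 t 21.83
ax 5.32 mm  F 7.18  z 0.0443 t 22.00
ax 5.41 mm  F 7.41  z 0.0443 t 22.17
ax 5.41 mm  F 7.41  z 0.0443 t 22.17
```

Bottomed at 7.4 N. Retreating.

```bash
python3 -m pendant '.4 0 0 0 0;.8 0 0 0 0;1.2 0 0 0 0;1.7 0 0 0 0;2.5 0 0 0 0;5 0 0 0 0;8 0 0 0 0;9 -3 0 0 0;9 -7 0 0 0;9 -11 0 0 0;9 -11 0 0 0;9 -11 0 0 0'
python3 - <<'E'
from h import *
s=r.get_state(); w=r.camera("wrist"); sc=r.camera("scene"); cv2.imwrite("pics/w7.png",w); cv2.imwrite("pics/sc7.png",sc)
E
```

```text
clock: 23.17
tcp_pos: [0.6161, 0.0346, 0.1584]
tool_rot: [-90.3, 0.3, -170.0]
ft_force: [-0.2, 0.3, -0.1]
opening: 0.0003
```

View pics/w7.png

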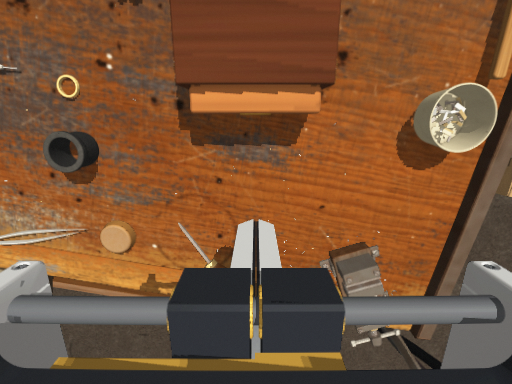

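The drawer is shut with its front block at v 92–112, and the bystanders are in place. I'll check how far the block stands proud, then hand in.

Run:
```python
from h import *
s=r.get_state(); Q=Rm(s['tool_rot'])
a=pt("wrist",(256,83.5),.066,s);b=pt("wrist",(256,112.5),.055,s); p=(Q.T@(b-a))[0]*1000
print("block front to cabinet edge mm (24 expected):",p)
if abs(p-24)<4: r.sign_off(); print("signed off")
```

```text
block front to cabinet edge mm (24 expected): 23.545223365592246
the job is handed in; nothing more can be done
signed off
```

The loupe is in the drawer, the drawer is latched shut, and I've handed the job in at about 23 s.

- **Opening:** I pressed the push plate in about 14.5 mm until the latch bottomed, at 7.6 N. When I backed off, the drawer sprang fully out.
- **Loupe:** I picked the smallest of the three black cups, measured at 33 mm across, and set it upright in the middle of the bay. The wrist picture after letting go showed it standing there.
- **Closing:** I pushed the drawer in until the latch bottomed again, at 7.4 N, and backed off. It stayed shut.
- **Last checks:** The last wrist picture shows the drawer shut, with its front block 23.5 mm proud of the cabinet (24 mm expected). The bystanders in view had not visibly moved. The robot was clear of everything.
- **Not verified:** I could not see the loupe once the drawer was shut. I judged the bystanders by eye and did not measure them. The wrist force readings carried about 1 N of noise, but none came near 14 N. No check failed or disagreed.

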